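# Clamp an oak blank in the drilling jig

### The arm

A 6-joint arm with a two-finger parallel gripper is mounted at the origin on the work surface. World frame = base frame: x ahead of the robot, y to its left, z up, the work surface at z = 0. Lengths are in mm, angles in rad, forces in N, time in s.
With the tool pointing down it reaches from about 350 to 775 mm from the base axis. Payload 7.3 kg.
Tool frame: the origin (TCP) lies at the very end of the fingers, on their centre line; the grasp point (between the pads) lies bot.grip_point_offset behind it (bot.grip_point_offset is the distance from the TCP to the grasp point, in mm); z points along the fingers, y is the line along which they close (so a half turn about z gives the same grasp; the last joint's range is limited). The gripper opens to 92 mm and grips with 3 to 60 N. Pads are 19 mm wide; open, the fingers measure 130 mm over their backs; the gripper's body (75 mm by 190 mm) begins 47 mm behind the grasp point.
Start: joints at [-1.48, 0.342, 1.524, -0, 1.275, -0.146], TCP at [123.183, -510.363, 226.741] pointing down, gripper open.
Joint ranges: [-2.53, 2.53], [-0.77, 2.02], [0.04, 2.7], [-1, 4.14], [0.28, 2.66], [-3.11, 3.11]. Speed limits (rad/s): [2.57, 2.57, 3.14, 3.14, 3.14, 3.14].

### API

Orientations are given as [roll, pitch, yaw] about the fixed x, y, z axes, in that order (R = Rz(yaw) Ry(pitch) Rx(roll)).
In Python, from plant import bot gives the robot as it stands. The module is installed in compiled form; this text tells all that it offers.
- The arm moves only by the tool carry_out, never from a script. Its argument "plan" is a list of rows, each an object of numbers: "tx", "ty", "tz": the shift along the world's x, y, z in mm; "rx", "ry", "rz": the turn, a rotation vector about the world's x, y, z in rad. A call has 1 to 12 rows; each row shifts and turns the commanded pose from where the row before left it; what a row does not reach is not made up. A row lasts 1/10 s, in which the tool goes at most 50 mm and 8.59 degrees, less where a joint would pass 70% of its speed; a pose out of reach is approached as far as the arm can. A call with a gripper value outside its range is refused whole. "gripper" is the closure, from 0 (fully open) to 1 (shut), set as the call begins (left out, the last holds). The fingers move at their own pace and stop on an object; the grip force is fixed at half the most. Time passes only in rows, so rows that do not move let the fingers close. It gives the time, the measured TCP pose, the force, the opening and the grip force at its end, in the units of the state.
- bot.get_obs(): the state, without advancing time (a new reading comes with each control period).
- bot.capture(name): name is "side" or "top" or "wrist"; returns the picture (384x512x3 uint8, red, green, blue); there is no depth.
- bot.camera_model(name): a dict with "camera_matrix" (3x3 intrinsics, pixels), "R" (3x3) and "t" (3): a world point X has camera coordinates R X + t. Camera axes: x right, y down, z forward; pixel columns grow to the right and rows downward; lengths in mm; the calibration is good to about 2 mm. The wrist camera is an equidistant fisheye: a pixel r from the principal point sees the ray r / f radians off the axis. A picture is of the moment at which its call begins: read the wrist's pose just before it. camera_model takes no time and is no camera call; for the wrist camera it gives the pose at the moment of the call.
- bot.close_job(): hands the job in; it is judged then, once.
The state is a dict: "time": time; "joint_positions": joint angles; "dq": joint speeds; "tau": joint torques, N m; "tool_pos": TCP position; "tcp_rot": TCP orientation; "contact_force": force on the tool from outside, world axes, zero at the start; "moment": the same for the moment, N m; "grip_width": finger opening in mm; "finger_force": force on a finger pad.
Only numpy, scipy, OpenCV 4.12 (cv2) and the standard library are available. Lean on these libraries where they do the work, as an engineer would, in place of code of your own. Each camera call takes 0.05 s, during which the arm holds its last target. There are 200 camera calls.

### The job

Lay the loose oak blank on the jig's board, slide it fully home against the end stop and the side fence with its end under the screw, and let go of it. Then turn the red T-handle clockwise until you feel the resistance rise clearly, so that the blank is firmly clamped in place but not crushed by overtightening. Leave the handle alone once it is tight, and leave the other things on the bench where they are.

Things in the scene. Friction and masses are not known exactly. Their poses are not given: they have to be found in the camera images.
- blank_mid (a point): Centre of the loose oak blank, a plain mid-brown wooden bar 220 x 45 x 36 mm, about 0.2 to 0.3 kg, lying flat on the bench at the start. Its x axis runs along the 220 mm, y across the 45 mm, z up (18 mm above its underside). Either end may go to the stop.
- seat (a point): Where the blank's centre must come, 36 mm above the bench: the blank flat on the board, long side along this frame's y. End stop (dark wood, 22 mm high, across x): face at y = -110 mm. Side fence (dark wood, 22 mm high, 16 mm thick): face at x = +22.5 mm, running only from y = -110 to -10 mm. The -x side and the +y end are open.
- jig: The jig, fixed to the bench, axes parallel to the seat's; origin on the bench under the middle of its flat plywood board (18 mm thick; x -70 to +80, y -180 to +180 mm from here). The seat is at y = -40 mm. The blank can be laid on the board about 70 mm short of its seat (towards +y) and slid towards -y, passing under the screw's foot.
- screw_axis (a point): Point on the vertical screw axis at the top of the board, 75 mm from the seat towards -y. A blue C-frame carries the screw: column at x = +41 to +71 mm, arm 86 to 116 mm above the bench. The screw's round foot (30 mm across, springy, about 25 N per mm) hangs under the arm, at first 3 to 10 mm above the top of a blank lying on the board: the thickness of its facing is not known: the turn needed must be felt.
- screw: Red T-handle; origin at the bar's centre on the screw axis, 176 to 179 mm above the bench at first. Flat-sided bar, 90 mm long (x), 12 wide (y), 14 high, on a 12 mm stem. Tightens clockwise from above (negative about z), sinking 4 mm per rad; stays where left. Torque: 0.05 N m free, climbing once the foot bears; firm at 0.4 to 0.6 while turning (reads 0.2 less held still); 0.9 is too much. Needs 1 to 3 rad.
- mallet: The carver's mallet, a bystander on the bench: leave it where it is. Origin under its middle.
- mug: The mug, a bystander on the bench: leave it where it is. Origin under its middle.
- glue: The glue bottle, a bystander on the bench: leave it where it is. Origin under its middle.
- muffs: The ear defenders, a bystander on the bench: leave it where it is. Origin under its middle.
- fclamp: The bar clamp, a bystander on the bench: leave it where it is. Origin under its middle.
- offcut: The dark offcut, a bystander on the bench: leave it where it is. Origin under its middle.
Things that resemble listed ones, but are neither listed nor needed, are in the scene too. What is shaped like the part that bears blank_mid but green is not meant.

How it is judged:
By the outcome, as a careful person would: the job done as asked, in the order asked, and still so for the second after the job is handed in, with the robot touching nothing.
It also fails if it takes over 72 s, if anything falls off the work surface, if the arm or the gripper's body presses on something with over 40 N, if the wrist force passes 120 N, or if a joint passes its speed limit or range.

## Working session

There is one attempt and no reset: what is moved stays moved. The work goes in short steps, Python scripts to look and compute and a tool call to move; the robot and the scene stay as the last step left them, time stands still between calls to the robot, and variables do not carry over. Pictures are saved under pics/ and viewed, at most 10 in all, crops included, and the job is handed in when it is done.

Besides the shell and the picture viewer there is one more tool, called as name(argument=value, ...) on one line, values as JSON. carry_out: Moves the arm, as the interface text tells. Its arguments: {"type":"object","properties":{"plan":{"type":"array"},"gripper":{"type":"number"}},"required":["plan"]}

```bash
mkdir -p pics
cat > h.py <<'E'
import numpy as np, cv2
from plant import bot
def ray(m,u,v,fish=False):
    K=np.array(m["camera_matrix"]);R=np.array(m["R"]);t=np.array(m["t"])
    x=np.array([(u-K[0,2])/K[0,0],(v-K[1,2])/K[1,1]])
    if fish:
        th=np.linalg.norm(x); d=np.array([*(x/max(th,1e-9)*np.sin(th)),np.cos(th)])
    else: d=np.array([*x,1.])
    return -R.T@t, R.T@d
def onz(m,u,v,z,fish=False):
    c,d=ray(m,u,v,fish); return (c+d*(z-c[2])/d[2]).round(1)
def two(r1,r2):
    A=np.stack([r1[1],-r2[1]],1); s=np.linalg.lstsq(A,r2[0]-r1[0],rcond=None)[0]
    p=r1[0]+s[0]*r1[1];q=r2[0]+s[1]*r2[1]; return ((p+q)/2).round(1),np.linalg.norm(p-q).round(1)
def save(n,img,s=1): cv2.imwrite(f"pics/{n}.png",cv2.resize(img[:,:,::-1],None,fx=s,fy=s,interpolation=cv2.INTER_CUBIC))
E
python3 - <<'E'
from h import *
print(bot.grip_point_offset)
o=bot.get_obs();print({k:np.round(v,3) for k,v in o.items()})
for n in("side","top"):
    i=bot.capture(n);np.save(n,i);save(n,i,1.5)
    m=bot.camera_model(n);print(n,np.round(m["camera_matrix"],1).tolist(),(-np.array(m["R"]).T@m["t"]).round())
E
```

```text
18.8
{'time': np.float64(0.0), 'joint_positions': array([-1.48 ,  0.343,  1.525,  0.   ,  1.275, -0.146]), 'dq': array([-0.   , -0.   ,  0.002, -0.002,  0.001,  0.   ]), 'tau': array([-2.0000e-03, -4.3125e+01, -2.4422e+01,  7.2000e-02,  5.6000e-02,
       -0.0000e+00]), 'tool_pos': array([ 123.159, -509.926,  226.04 ]), 'tcp_rot': array([-3.14 , -0.   ,  0.237]), 'contact_force': array([ 0.212, -0.653, -0.293]), 'moment': array([-0.033, -0.004, -0.019]), 'finger_force': np.float64(0.0), 'grip_width': np.float64(91.91)}
side [[396.8, 0.0, 254.5], [0.0, 396.8, 189.0], [0.0, 0.0, 1.0]] [ -487. -1020.   915.]
top [[449.7, 0.0, 251.7], [0.0, 449.7, 190.7], [0.0, 0.0, 1.0]] [ 142.  -89. 1812.]
```

View pics/top.png

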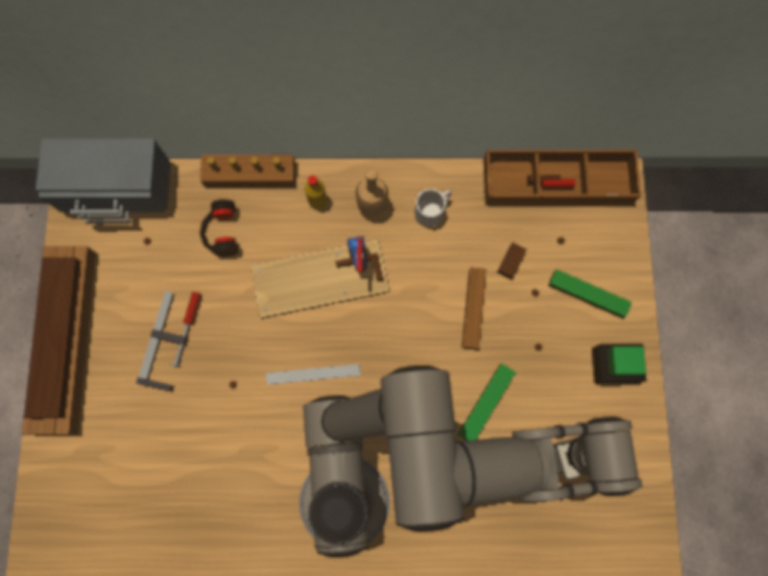

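View pics/side.png

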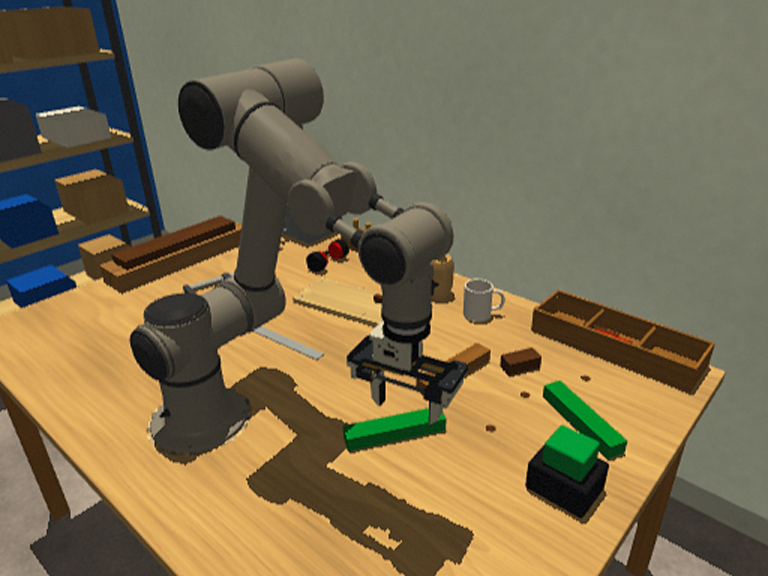

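The top view shows these bar-like things (pixels in the 768-wide picture):
- Mid-brown bar at (474,308).
- Short dark offcut at (512,261).
- Green bars at (590,293) and (488,403).
- Dark planks on the rack at (55,340).

The mid-brown bar fits the oak blank by colour and its ~80 px length. The jig board is at (320,279), with the stop at its right end (376,267) and the red bar at (361,252). In the side view the arm hides the jig and part of the blank at (470,357).

```bash
cat > m1.py <<'E'
from h import *
i=np.load("top.npy");m=bot.camera_model("top")
hsv=cv2.cvtColor(i,cv2.COLOR_RGB2HSV)
print("hsv blank",hsv[205,316],"bench",hsv[220,280],"board",hsv[190,200],hsv[195,230])
# blank: darker than bench
roi=np.zeros(i.shape[:2],np.uint8);roi[170:240,298:332]=1
mask=((hsv[...,2]<155)&(roi>0)).astype(np.uint8)
c=max(cv2.findContours(mask,0,2)[0],key=cv2.contourArea);b=cv2.boxPoints(cv2.minAreaRect(c));print("blank px",b.round(1).tolist())
P=np.array([onz(m,u,v,36) for u,v in b]);print(P.tolist(),P.mean(0),[np.linalg.norm(P[k]-P[k-1]).round() for k in range(4)])
# board corners guess from view (px/1.5)
for u,v in[(251,266),(262,317),(389,292),(379,241)]: print("board",onz(m,u/1.5,v/1.5,18))
r=((hsv[...,0]<8)|(hsv[...,0]>172))&(hsv[...,1]>150)&(hsv[...,2]>100);r[:,:220]=0;r[:,260:]=0;r[:150]=0;r[200:]=0
ys,xs=np.nonzero(r);c=np.c_[xs,ys].astype(np.float32);rr=cv2.minAreaRect(c);b=cv2.boxPoints(rr);print("red",rr)
print([onz(m,u,v,185).tolist() for u,v in b],onz(m,*rr[0],185))
cv2.imwrite("pics/crop.png",np.hstack([cv2.resize(i[150:220,160:270,::-1],None,fx=4,fy=4,interpolation=2),cv2.resize(i[165:235,285:365,::-1],None,fx=4,fy=4,interpolation=2)]))
E
python3 m1.py
```

```text
hsv blank [ 14 169 131] bench [ 17 137 183] board [ 18 124 194] [ 18  95 161]
blank px [[306.29998779296875, 232.89999389648438], [311.79998779296875, 177.6999969482422], [325.5, 179.0], [320.0, 234.3000030517578]]
[[388.2, -305.8, 36.0], [615.1, -334.9, 36.0], [609.3, -390.5, 36.0], [382.8, -359.9, 36.0]] [ 498.85  -347.775   36.   ] [np.float64(54.0), np.float64(229.0), np.float64(56.0), np.float64(229.0)]
board [621.8 259.   18. ]
board [479.2 223.2  18. ]
board [ 548.2 -120.4   18. ]
board [693.4 -93.3  18. ]
red ((239.5, 170.0), (20.0, 3.0), 90.0)
[[644.7, -37.5, 185.0], [644.7, -48.9, 185.0], [566.6, -49.2, 185.0], [566.7, -38.0, 185.0]] [605.5 -43.4 185. ]
```

View pics/crop.png

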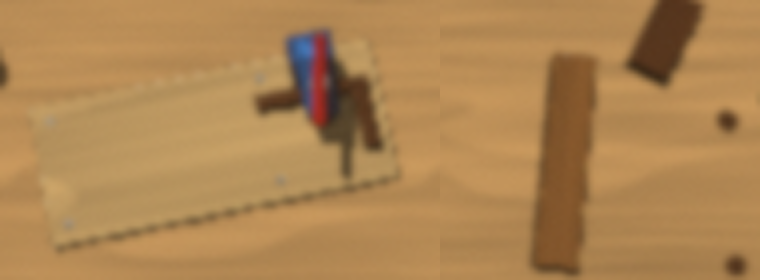

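The enlarged crop confirms it: the mid-brown bar at (565,160) in the crop is the blank, and the darker short piece beside it is the offcut. The jig shows the blue frame and red bar at (315,80), the fence stub at (275,103) and the stop at (368,115). I move above the blank.

carry_out(plan=[{"tx":34,"ty":13,"rz":-0.03},{"tx":34,"ty":13,"rz":-0.03},{"tx":34,"ty":13,"rz":-0.03},{"tx":34,"ty":13,"rz":-0.03},{"tx":34,"ty":13,"rz":-0.03},{"tx":34,"ty":13,"rz":-0.03},{"tx":34,"ty":13,"rz":-0.03},{"tx":34,"ty":13,"rz":-0.03},{"tx":34,"ty":13,"rz":-0.03},{"tx":34,"ty":13,"rz":-0.03},{"tx":34,"ty":13,"rz":-0.03},{"tx":34,"ty":13,"rz":-0.03}], gripper=0)

```text
invalid input at $.plan[0]: expected keys tx, ty, tz, rx, ry, rz
```

Run:
```python
from h import *
import pickle
o=bot.get_obs();print(o["tool_pos"],o["tcp_rot"],o["time"])
d={}
for n in("wrist","side"):
    m=bot.camera_model(n);i=bot.capture(n);d[n]=(m,i)
pickle.dump(d,open("v1.pkl","wb"))
print(np.round(d["wrist"][0]["camera_matrix"],1).tolist())
save("v1",np.vstack([d["wrist"][1],d["side"][1]]),0.78)
```

```text
[ 123.14211894 -509.97549072  226.11617962] [-3.14021298e+00 -2.21839764e-04  2.36810119e-01] 0.1
[[297.3, 0.0, 259.3], [0.0, 297.3, 191.3], [0.0, 0.0, 1.0]]
```

View pics/v1.png

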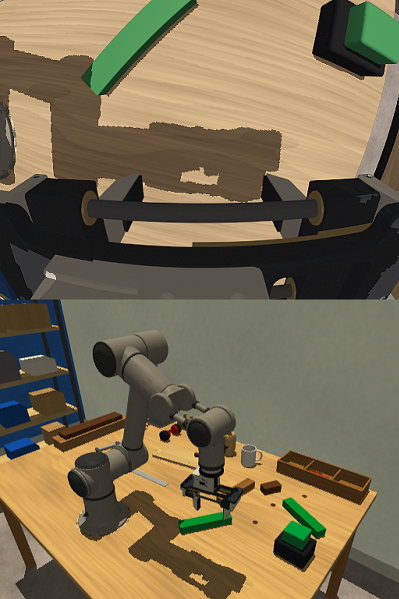

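The move was refused because every row needs all six keys. The picture shows the start pose still: green bar at (140,45), fingers at (115,210) and (285,210).

carry_out(plan=[{"tx":34,"ty":13,"tz":0,"rx":0,"ry":0,"rz":-0.03},{"tx":34,"ty":13,"tz":0,"rx":0,"ry":0,"rz":-0.03},{"tx":34,"ty":13,"tz":0,"rx":0,"ry":0,"rz":-0.03},{"tx":34,"ty":13,"tz":0,"rx":0,"ry":0,"rz":-0.03},{"tx":34,"ty":13,"tz":0,"rx":0,"ry":0,"rz":-0.03},{"tx":34,"ty":13,"tz":0,"rx":0,"ry":0,"rz":-0.03},{"tx":34,"ty":13,"tz":0,"rx":0,"ry":0,"rz":-0.03},{"tx":34,"ty":13,"tz":0,"rx":0,"ry":0,"rz":-0.03},{"tx":34,"ty":13,"tz":0,"rx":0,"ry":0,"rz":-0.03},{"tx":34,"ty":13,"tz":0,"rx":0,"ry":0,"rz":-0.03},{"tx":34,"ty":13,"tz":0,"rx":0,"ry":0,"rz":-0.03},{"tx":34,"ty":13,"tz":0,"rx":0,"ry":0,"rz":-0.03}], gripper=0)

```text
time: 1.4
tool_pos: [532.4, -353.5, 226.4]
tcp_rot: [-3.141, 0.0, -0.124]
contact_force: [0.7, -1.5, 0.6]
grip_width: 91.8
finger_force: 0.0
```

Run:
```python
from h import *
import pickle
o=bot.get_obs();print(o["tool_pos"],o["tcp_rot"],o["time"])
d={}
for n in("wrist","side","top"):
    m=bot.camera_model(n);i=bot.capture(n);d[n]=(m,i)
pickle.dump(d,open("v1.pkl","wb"))
m=d["wrist"][0];print("wristcam",-np.array(m["R"]).T@m["t"],np.array(m["R"])[2])
save("v2",np.hstack([d["wrist"][1],d["side"][1]]),0.78)
```

```text
[ 532.43903773 -353.53839164  226.44657406] [-3.14143833e+00  4.86282178e-04 -1.24377506e-01] 1.4
wristcam [ 607.96749843 -363.06566126  383.21372476] [-0.27915065  0.03435547 -0.95963254]
```

View pics/v2.png

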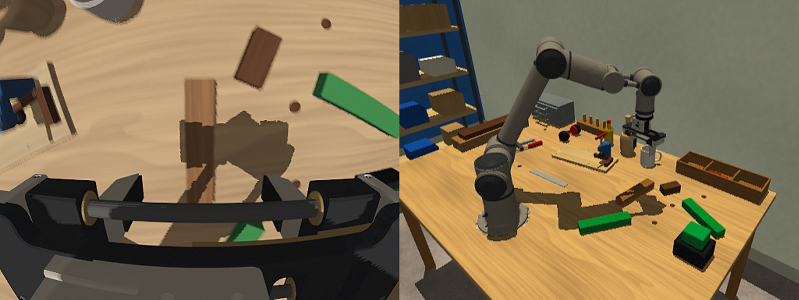

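The wrist view (left) shows the blank with its far end at (200,80), centred under the tool, and the offcut at (258,57). The side view now shows the blank (635,190) and the jig (600,155) clear of the arm.

Run:
```python
from h import *
import pickle
d=pickle.load(open("v1.pkl","rb"));w=d["wrist"][1];s=d["side"][1]
def cr(i,u0,u1,v0,v1,k): return cv2.resize(i[v0:v1,u0:u1],None,fx=k,fy=k,interpolation=cv2.INTER_NEAREST)
C=np.zeros((590,675,3),np.uint8)
C[:330,:465]=cr(s,190,345,165,275,3)
C[330:590,:220]=cr(w,0,110,75,205,2)
C[:510,465:675]=cr(w,225,295,90,260,3)
t=d["top"][1];C[330:590,225:463]=cr(t,160,279,140,270,2)
save("v3",C)
```

```text
(no output)
```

View pics/v3.png

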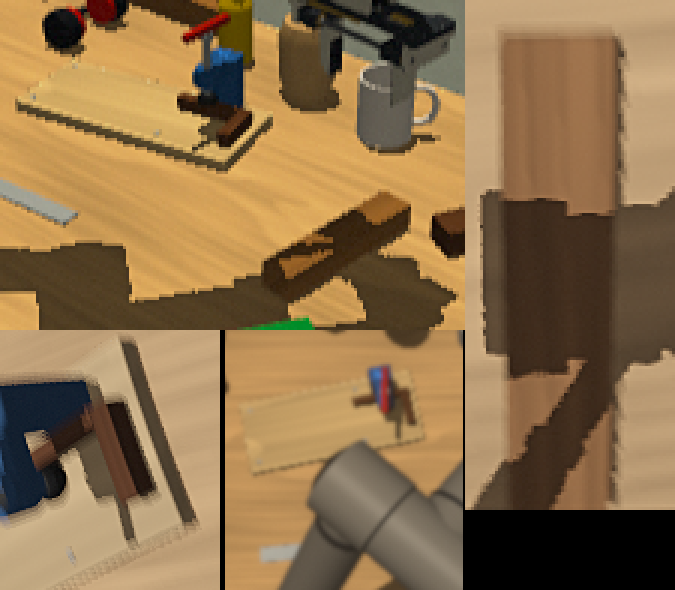

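In the composite, the blank's far top corners are at wrist pixels (238,101) and (275,101) and side pixels (318,229) and (327,234). The jig board, blue frame and red bar are clear in the side crop (bar ends at crop (183,38) and (230,17)).

```bash
cat > m2.py <<'E'
from h import *
import pickle
d=pickle.load(open("v1.pkl","rb"));W=d["wrist"][0];S=d["side"][0];T=d["top"][0]
s=lambda u,v:(190+u/3,165+v/3)
rw=lambda u,v:ray(W,u,v,True)
rs=lambda u,v:ray(S,*s(u,v))
rt=lambda u,v:ray(T,u,v)
print("blank far +y",two(rw(238,100.7),rs(385,193)),"far -y",two(rw(275,100.7),rs(410,206)))
for p in[(238,100.7),(275,100.7),(239.3,256.7),(272.3,256.7)]: print("wrist z36",onz(W,*p,36,True))
print("near +y side z36",onz(S,*s(263,265),36))
for p in[(16,100),(228,163),(272,117)]: print("board side z18",onz(S,*s(*p),18))
# subpixel-ish red bar ends
def red(i,box):
    h=cv2.cvtColor(i,cv2.COLOR_RGB2HSV);r=((h[...,0]<8)|(h[...,0]>172))&(h[...,1]>140)&(h[...,2]>90)
    k=np.zeros_like(r);k[box[2]:box[3],box[0]:box[1]]=1;ys,xs=np.nonzero(r&k);return np.c_[xs,ys].astype(np.float32)+.0
a=red(d["side"][1],(245,275,165,182));b=red(d["top"][1],(225,255,150,190))
ca,cb=a.mean(0),b.mean(0);print("bar",two(rs(*(np.array([(ca[0]-190)*3,(ca[1]-165)*3]))),rt(*cb)),ca,cb)
vx,vy,*_=cv2.fitLine(b,2,0,.01,.01).ravel();print("top bar dir",vx,vy)
e=[b[b[:,1].argmin()],b[b[:,1].argmax()]];f=[a[a[:,0].argmax()],a[a[:,0].argmin()]]
for p,q in zip(e,f): print("end",two(ray(S,*q),rt(*p)),onz(T,*p,184),onz(S,*q,184))
# board edges in top: corners refine via brightness is weak; use crop readings from v3 (2x, origin 160,140 at 225,330)
for u,v in[(241,405),(255,473),(424,437),(411,371)]: print("board top",onz(T,160+(u-225)/2,140+(v-330)/2,18))
E
python3 m2.py
```

```text
blank far +y (array([ 618.5, -339.8,   28.5]), np.float64(1.3)) far -y (array([ 612.6, -382.3,   30.4]), np.float64(0.1))
wrist z36 [ 618.  -339.8   36. ]
wrist z36 [ 612.6 -382.    36. ]
wrist z36 [ 420.6 -313.2   36. ]
wrist z36 [ 415.3 -356.6   36. ]
near +y side z36 [ 392.7 -319.6   36. ]
board side z18 [480.9 229.   18. ]
board side z18 [ 554.3 -128.1   18. ]
board side z18 [688.7 -98.2  18. ]
bar (array([602.6, -44.2, 185.6]), np.float64(1.9)) [258.      172.97144] [239.54546 170.89394]
top bar dir 0.0007576505 0.9999997
end (array([650.6, -41.5, 180.2]), np.float64(1.2)) [649.  -41.2 184. ] [645.4 -46.8 184. ]
end (array([565.8, -41.2, 185.5]), np.float64(1.8)) [566.9 -41.7 184. ] [567.1 -38.7 184. ]
board top [621.1 256.2  18. ]
board top [478.5 221.8  18. ]
board top [ 553.1 -121.1   18. ]
board top [694.1 -94.7  18. ]
```

The blank is centred near (506,-346) with yaw -0.133. Its top triangulates to z≈30, close to the stated 36. The jig yaw is about 0.20, the seat about (590,26) and the bar top about z 185. I descend on the blank 40 mm out from its centre.

carry_out(plan=[{"tx":7,"ty":1,"tz":-30,"rx":0,"ry":0,"rz":-0.009},{"tx":6.5,"ty":1,"tz":-40,"rx":0,"ry":0,"rz":0},{"tx":0,"ty":0,"tz":-45,"rx":0,"ry":0,"rz":0},{"tx":0,"ty":0,"tz":-45,"rx":0,"ry":0,"rz":0},{"tx":0,"ty":0,"tz":-30,"rx":0,"ry":0,"rz":0},{"tx":0,"ty":0,"tz":-18,"rx":0,"ry":0,"rz":0},{"tx":0,"ty":0,"tz":-10,"rx":0,"ry":0,"rz":0},{"tx":0,"ty":0,"tz":0,"rx":0,"ry":0,"rz":0}])

```text
time: 2.35
tool_pos: [543.3, -352.5, 7.6]
tcp_rot: [-3.14, 0.002, -0.133]
contact_force: [-0.4, 0.5, -0.5]
grip_width: 92.0
finger_force: 0.0
```

carry_out(plan=[{"tx":0,"ty":0,"tz":0,"rx":0,"ry":0,"rz":0},{"tx":0,"ty":0,"tz":0,"rx":0,"ry":0,"rz":0},{"tx":0,"ty":0,"tz":0,"rx":0,"ry":0,"rz":0},{"tx":0,"ty":0,"tz":0,"rx":0,"ry":0,"rz":0},{"tx":0,"ty":0,"tz":0,"rx":0,"ry":0,"rz":0},{"tx":0,"ty":0,"tz":0,"rx":0,"ry":0,"rz":0},{"tx":0,"ty":0,"tz":0,"rx":0,"ry":0,"rz":0},{"tx":0,"ty":0,"tz":0,"rx":0,"ry":0,"rz":0}], gripper=1)

```text
time: 3.15
tool_pos: [544.7, -352.3, 8.9]
tcp_rot: [3.141, -0.0, -0.132]
contact_force: [0.1, 0.4, 2.1]
grip_width: 44.7
finger_force: 30.0
```

carry_out(plan=[{"tx":0,"ty":0,"tz":20,"rx":0,"ry":0,"rz":0},{"tx":0,"ty":0,"tz":40,"rx":0,"ry":0,"rz":0},{"tx":0,"ty":0,"tz":45,"rx":0,"ry":0,"rz":0},{"tx":0,"ty":0,"tz":45,"rx":0,"ry":0,"rz":0},{"tx":0,"ty":10,"tz":40,"rx":0,"ry":0,"rz":0.06},{"tx":0,"ty":20,"tz":30,"rx":0,"ry":0,"rz":0.12},{"tx":0,"ty":33,"tz":10,"rx":0,"ry":0,"rz":0.12},{"tx":0,"ty":33,"tz":0,"rx":0,"ry":0,"rz":0.12},{"tx":0,"ty":33,"tz":0,"rx":0,"ry":0,"rz":0.12},{"tx":0,"ty":33,"tz":0,"rx":0,"ry":0,"rz":0.12},{"tx":0,"ty":33,"tz":0,"rx":0,"ry":0,"rz":0.12},{"tx":0,"ty":33,"tz":0,"rx":0,"ry":0,"rz":0.12}])

```text
time: 4.35
tool_pos: [544.2, -122.9, 238.2]
tcp_rot: [-3.14, 0.0, 0.773]
contact_force: [0.5, -0.6, -2.9]
grip_width: 44.9
finger_force: 30.0
```

carry_out(plan=[{"tx":1,"ty":33,"tz":0,"rx":0,"ry":0,"rz":0.12},{"tx":2,"ty":33,"tz":0,"rx":0,"ry":0,"rz":0.12},{"tx":2,"ty":33,"tz":0,"rx":0,"ry":0,"rz":0.12},{"tx":2,"ty":33,"tz":0,"rx":0,"ry":0,"rz":0.12},{"tx":2,"ty":33,"tz":0,"rx":0,"ry":0,"rz":0.12},{"tx":2,"ty":33,"tz":0,"rx":0,"ry":0,"rz":0.12},{"tx":1,"ty":33,"tz":0,"rx":0,"ry":0,"rz":0.12},{"tx":0,"ty":25,"tz":0,"rx":0,"ry":0,"rz":0.08},{"tx":0,"ty":10,"tz":0,"rx":0,"ry":0,"rz":0.045},{"tx":0,"ty":0,"tz":0,"rx":0,"ry":0,"rz":0},{"tx":0,"ty":0,"tz":0,"rx":0,"ry":0,"rz":0}])

```text
time: 5.45
tool_pos: [556.6, 140.8, 238.4]
tcp_rot: [-3.141, 0.001, 1.731]
contact_force: [0.5, -0.4, -3.1]
grip_width: 44.9
finger_force: 30.0
```

Run:
```python
from h import *
import pickle
o=bot.get_obs();print(o["tool_pos"],o["tcp_rot"],o["joint_positions"])
d={}
for n in("wrist","side"):
    m=bot.camera_model(n);i=bot.capture(n);d[n]=(m,i)
pickle.dump(d,open("v4.pkl","wb"))
s=d["side"][1];C=np.hstack([cv2.resize(d["wrist"][1],(512,384)),cv2.resize(s[130:258,190:286],(288,384),interpolation=0)])
save("v4",C)
```

```text
[556.56191704 140.82856425 238.3841506 ] [-3.14082368e+00  5.50651437e-04  1.73113182e+00] [ 1.14685178e-01  4.25035821e-01  1.36402951e+00 -5.99292162e-04
  1.35327041e+00 -4.55205509e-02]
```

View pics/v4.png

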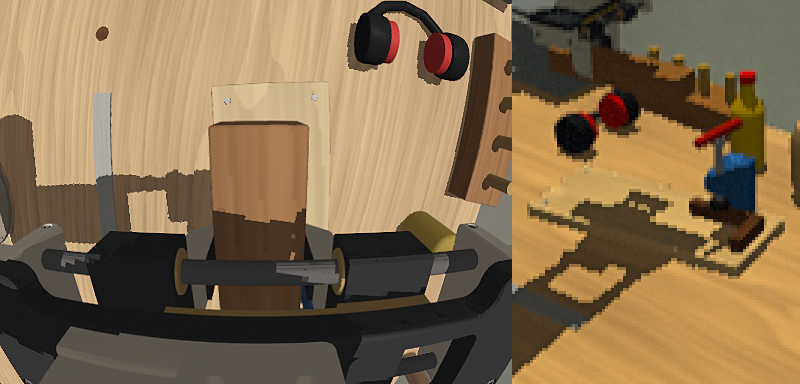

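The wrist view shows the board's open end with corners at (211,87) and (329,82). The held blank sits straight, its end edge running (209,124)–(308,124). I use these to check the jig's position.

Run:
```python
from h import *
import pickle
d=pickle.load(open("v4.pkl","rb"));W=d["wrist"][0]
A=onz(W,329,82.5,18,True);B=onz(W,211.5,87,18,True);print("A,B",A,B,np.linalg.norm(A-B))
L=onz(W,213.5,185,18,True);R=onz(W,329,200,18,True);print("edges",L,R)
e=B-L;print("yaw -x edge",np.arctan2(-e[0],e[1]));e=A-R;print("yaw +x edge",np.arctan2(-e[0],e[1]));e=A-B;print("yaw end",np.arctan2(e[1],e[0]))
p,q=onz(W,209,122,265,True),onz(W,308,122,265,True);e=q-p;print("blank end",p,q,(p+q)/2,np.linalg.norm(e),np.arctan2(e[1],e[0]))
```

```text
A,B [626.5 262.1  18. ] [481.3 231.3  18. ] 148.4307245822104
edges [501. 105.  18.] [657.9 109.1  18. ]
yaw -x edge 0.15473104786483222
yaw +x edge 0.202418119323937
yaw end 0.2090229428062647
blank end [523.7 205.9 265. ] [566.6 212.8 265. ] [545.15 209.35 265.  ] 43.45135210784583 0.15947336944865972
```

carry_out(plan=[{"tx":1,"ty":2,"tz":-20,"rx":0,"ry":0,"rz":0.043},{"tx":0,"ty":1,"tz":-45,"rx":0,"ry":0,"rz":0},{"tx":0,"ty":0,"tz":-45,"rx":0,"ry":0,"rz":0},{"tx":0,"ty":0,"tz":-45,"rx":0,"ry":0,"rz":0},{"tx":0,"ty":0,"tz":-30,"rx":0,"ry":0,"rz":0},{"tx":0,"ty":0,"tz":-15,"rx":0,"ry":0,"rz":0},{"tx":0,"ty":0,"tz":-4,"rx":0,"ry":0,"rz":0},{"tx":0,"ty":0,"tz":0,"rx":0,"ry":0,"rz":0},{"tx":0,"ty":0,"tz":-2,"rx":0,"ry":0,"rz":0},{"tx":0,"ty":0,"tz":-2,"rx":0,"ry":0,"rz":0}])

```text
time: 6.55
tool_pos: [558.7, 144.5, 32.0]
tcp_rot: [3.139, 0.0, 1.775]
contact_force: [0.3, -0.2, -2.1]
grip_width: 44.9
finger_force: 30.0
```

carry_out(plan=[{"tx":0,"ty":0,"tz":-1,"rx":0,"ry":0,"rz":0},{"tx":0,"ty":0,"tz":-1,"rx":0,"ry":0,"rz":0},{"tx":0,"ty":0,"tz":-1,"rx":0,"ry":0,"rz":0},{"tx":0,"ty":0,"tz":0,"rx":0,"ry":0,"rz":0},{"tx":0,"ty":0,"tz":0,"rx":0,"ry":0,"rz":0}])

```text
time: 7.05
tool_pos: [557.7, 144.7, 27.8]
tcp_rot: [3.141, 0.0, 1.776]
contact_force: [-0.5, 0.6, -3.6]
grip_width: 44.8
finger_force: 30.0
```

carry_out(plan=[{"tx":0,"ty":0,"tz":-0.7,"rx":0,"ry":0,"rz":0},{"tx":0,"ty":0,"tz":-0.7,"rx":0,"ry":0,"rz":0},{"tx":0,"ty":0,"tz":0,"rx":0,"ry":0,"rz":0},{"tx":0,"ty":0,"tz":0,"rx":0,"ry":0,"rz":0}])

```text
time: 7.45
tool_pos: [557.7, 144.7, 26.8]
tcp_rot: [3.141, 0.0, 1.776]
contact_force: [-2.3, 0.2, 5.1]
grip_width: 44.6
finger_force: 30.0
```

carry_out(plan=[{"tx":1,"ty":-5,"tz":0.3,"rx":0,"ry":0,"rz":0},{"tx":2,"ty":-10,"tz":0,"rx":0,"ry":0,"rz":0},{"tx":2,"ty":-10,"tz":0,"rx":0,"ry":0,"rz":0},{"tx":2,"ty":-10,"tz":0,"rx":0,"ry":0,"rz":0},{"tx":2,"ty":-10,"tz":0,"rx":0,"ry":0,"rz":0},{"tx":2,"ty":-10,"tz":0,"rx":0,"ry":0,"rz":0},{"tx":1,"ty":-6,"tz":0,"rx":0,"ry":0,"rz":0},{"tx":0,"ty":0,"tz":0,"rx":0,"ry":0,"rz":0}])

```text
time: 8.25
tool_pos: [570.2, 81.9, 26.8]
tcp_rot: [3.141, 0.001, 1.775]
contact_force: [-0.0, -3.2, 4.1]
grip_width: 44.6
finger_force: 30.0
```

carry_out(plan=[{"tx":2,"ty":0.4,"tz":0,"rx":0,"ry":0,"rz":0},{"tx":2,"ty":0.4,"tz":0,"rx":0,"ry":0,"rz":0},{"tx":1,"ty":0.2,"tz":0,"rx":0,"ry":0,"rz":0},{"tx":0,"ty":0,"tz":0,"rx":0,"ry":0,"rz":0}])

```text
time: 8.65
tool_pos: [573.5, 83.7, 26.8]
tcp_rot: [-3.139, 0.001, 1.776]
contact_force: [-4.6, -3.6, 10.5]
grip_width: 45.0
finger_force: 29.9
```

carry_out(plan=[{"tx":1,"ty":0.2,"tz":0,"rx":0,"ry":0,"rz":0},{"tx":1,"ty":0.2,"tz":0,"rx":0,"ry":0,"rz":0},{"tx":1,"ty":0.2,"tz":0,"rx":0,"ry":0,"rz":0},{"tx":0,"ty":0,"tz":0,"rx":0,"ry":0,"rz":0}])

```text
time: 9.05
tool_pos: [576.1, 84.5, 26.9]
tcp_rot: [-3.138, 0.001, 1.776]
contact_force: [-7.0, -2.5, 10.5]
grip_width: 44.6
finger_force: 29.9
```

Run:
```python
from h import *
o=bot.get_obs();print(o["tool_pos"],o["contact_force"],o["moment"],o["tcp_rot"])
```

```text
[576.14634457  84.53059498  26.87432289] [-6.95456287 -2.45845767 10.45146294] [-0.36449367  0.9249792  -0.19157673] [-3.13813248e+00  6.34265679e-04  1.77594071e+00]
```

carry_out(plan=[{"tx":1,"ty":0.2,"tz":0.4,"rx":0,"ry":0,"rz":0},{"tx":1,"ty":0.2,"tz":0,"rx":0,"ry":0,"rz":0},{"tx":1,"ty":0.2,"tz":0,"rx":0,"ry":0,"rz":0},{"tx":0,"ty":0,"tz":0,"rx":0,"ry":0,"rz":0}])

```text
time: 9.45
tool_pos: [579.5, 85.4, 26.9]
tcp_rot: [-3.139, 0.0, 1.776]
contact_force: [-5.4, -1.9, 5.6]
grip_width: 45.0
finger_force: 29.9
```

Run:
```python
from h import *
o=bot.get_obs();print(o["tool_pos"],o["contact_force"],o["moment"],o["tcp_rot"])
```

```text
[579.53747133  85.40220285  26.86713145] [-5.38768273 -1.88214069  5.57553755] [-0.19205261  0.70445544 -0.15683587] [-3.13886765e+00  3.89905688e-04  1.77601528e+00]
```

carry_out(plan=[{"tx":1,"ty":0.2,"tz":0.2,"rx":0,"ry":0,"rz":0},{"tx":1,"ty":0.2,"tz":0,"rx":0,"ry":0,"rz":0},{"tx":1,"ty":0.2,"tz":0,"rx":0,"ry":0,"rz":0},{"tx":0,"ty":0,"tz":0,"rx":0,"ry":0,"rz":0}])

```text
time: 9.85
tool_pos: [581.1, 85.9, 26.9]
tcp_rot: [-3.136, -0.0, 1.775]
contact_force: [-11.2, -2.2, 10.2]
grip_width: 45.0
finger_force: 29.9
```

Run:
```python
from h import *
o=bot.get_obs();print(o["tool_pos"],o["contact_force"],o["moment"],o["tcp_rot"])
```

```text
[581.07668178  85.88716593  26.92884454] [-11.16071285  -2.21627457  10.1704341 ] [-0.54582852  1.41946955 -0.52697908] [-3.13553164e+00 -2.87551288e-04  1.77521648e+00]
```

carry_out(plan=[{"tx":0.5,"ty":-4,"tz":0.2,"rx":0,"ry":0,"rz":0},{"tx":0.8,"ty":-4,"tz":0,"rx":0,"ry":0,"rz":0},{"tx":0.8,"ty":-4,"tz":0,"rx":0,"ry":0,"rz":0},{"tx":0,"ty":0,"tz":0,"rx":0,"ry":0,"rz":0}])

```text
time: 10.25
tool_pos: [583.5, 75.7, 26.9]
tcp_rot: [-3.137, -0.003, 1.774]
contact_force: [-8.5, 6.4, 7.3]
grip_width: 44.5
finger_force: 30.0
```

carry_out(plan=[{"tx":0.4,"ty":-2,"tz":0,"rx":0,"ry":0,"rz":0},{"tx":0.4,"ty":-2,"tz":0,"rx":0,"ry":0,"rz":0},{"tx":0,"ty":0,"tz":0,"rx":0,"ry":0,"rz":0}])

```text
time: 10.55
tool_pos: [584.1, 72.9, 26.9]
tcp_rot: [-3.137, -0.004, 1.775]
contact_force: [-8.7, 10.4, 6.6]
grip_width: 45.0
finger_force: 30.0
```

carry_out(plan=[{"tx":0.2,"ty":-1.5,"tz":0,"rx":0,"ry":0,"rz":0},{"tx":0.2,"ty":-1.5,"tz":0,"rx":0,"ry":0,"rz":0},{"tx":0,"ty":0,"tz":0,"rx":0,"ry":0,"rz":0}])

```text
time: 10.85
tool_pos: [584.1, 72.8, 26.9]
tcp_rot: [-3.137, -0.008, 1.776]
contact_force: [-8.5, 22.9, 7.1]
grip_width: 44.9
finger_force: 30.0
```

carry_out(plan=[{"tx":0.2,"ty":-1.5,"tz":0,"rx":0,"ry":0,"rz":0},{"tx":0.2,"ty":-1.5,"tz":0,"rx":0,"ry":0,"rz":0},{"tx":0,"ty":0,"tz":0,"rx":0,"ry":0,"rz":0}])

```text
time: 11.15
tool_pos: [584.1, 72.4, 26.8]
tcp_rot: [-3.138, -0.011, 1.776]
contact_force: [-9.8, 34.4, 7.5]
grip_width: 44.9
finger_force: 30.0
```

carry_out(plan=[{"tx":-0.2,"ty":2.5,"tz":0.3,"rx":0,"ry":0,"rz":0},{"tx":0,"ty":0,"tz":0,"rx":0,"ry":0,"rz":0}])

```text
time: 11.35
tool_pos: [584.2, 72.5, 26.9]
tcp_rot: [-3.137, -0.008, 1.776]
contact_force: [-9.2, 22.1, 6.1]
grip_width: 44.7
finger_force: 30.0
```

carry_out(plan=[{"tx":0,"ty":0,"tz":0,"rx":0,"ry":0,"rz":0},{"tx":0,"ty":0,"tz":0,"rx":0,"ry":0,"rz":0},{"tx":0,"ty":0,"tz":0,"rx":0,"ry":0,"rz":0},{"tx":0,"ty":0,"tz":0,"rx":0,"ry":0,"rz":0},{"tx":0,"ty":0,"tz":0,"rx":0,"ry":0,"rz":0}], gripper=0)

```text
time: 11.85
tool_pos: [587.3, 66.5, 27.7]
tcp_rot: [3.141, 0.0, 1.775]
contact_force: [-0.2, 0.0, 0.3]
grip_width: 80.2
finger_force: 0.0
```

carry_out(plan=[{"tx":0,"ty":0,"tz":20,"rx":0,"ry":0,"rz":0},{"tx":0,"ty":0,"tz":40,"rx":0,"ry":0,"rz":0},{"tx":0,"ty":0,"tz":45,"rx":0,"ry":0,"rz":0},{"tx":0,"ty":0,"tz":45,"rx":0,"ry":0,"rz":0.08},{"tx":0,"ty":0,"tz":45,"rx":0,"ry":0,"rz":0.13},{"tx":1,"ty":-6,"tz":10,"rx":0,"ry":0,"rz":0.14},{"tx":2,"ty":-14,"tz":0,"rx":0,"ry":0,"rz":0.14},{"tx":2,"ty":-14,"tz":0,"rx":0,"ry":0,"rz":0.14},{"tx":2,"ty":-14,"tz":0,"rx":0,"ry":0,"rz":0.14},{"tx":2,"ty":-14,"tz":0,"rx":0,"ry":0,"rz":0.14},{"tx":2,"ty":-14,"tz":0,"rx":0,"ry":0,"rz":0.14},{"tx":2,"ty":-14,"tz":0,"rx":0,"ry":0,"rz":0.14}])

```text
time: 13.05
tool_pos: [600.2, -24.0, 232.7]
tcp_rot: [-3.142, 0.0, 2.971]
contact_force: [0.4, 0.1, 0.7]
grip_width: 91.9
finger_force: 0.0
```

carry_out(plan=[{"tx":1,"ty":-12,"tz":0,"rx":0,"ry":0,"rz":0.14},{"tx":1,"ty":-8,"tz":0,"rx":0,"ry":0,"rz":0.12},{"tx":0,"ty":0,"tz":0,"rx":0,"ry":0,"rz":0},{"tx":0,"ty":0,"tz":0,"rx":0,"ry":0,"rz":0}])

```text
time: 13.45
tool_pos: [602.1, -43.2, 232.7]
tcp_rot: [3.141, -0.0, -3.061]
contact_force: [-0.4, 0.2, 0.9]
grip_width: 92.1
finger_force: 0.0
```

Run:
```python
from h import *
import pickle
o=bot.get_obs();print(o["tool_pos"],o["tcp_rot"],o["joint_positions"],o["contact_force"],o["moment"])
d={}
for n in("wrist","side","top"):
    m=bot.camera_model(n);i=bot.capture(n);d[n]=(m,i)
pickle.dump(d,open("v5.pkl","wb"))
s=d["side"][1];C=np.hstack([d["wrist"][1],cv2.resize(s[130:258,190:286],(288,384),interpolation=0)])
save("v5",C)
```

```text
[602.09986228 -43.15638404 232.66644636] [ 3.14131502e+00 -9.45521985e-05 -3.06129122e+00] [-1.98586953e-01  4.84444023e-01  1.28392269e+00  2.45648731e-04
  1.37339328e+00 -1.84973290e+00] [-0.43642441  0.16313376  0.93421956] [ 0.05411075 -0.17969643  0.02669509]
```

View pics/v5.png

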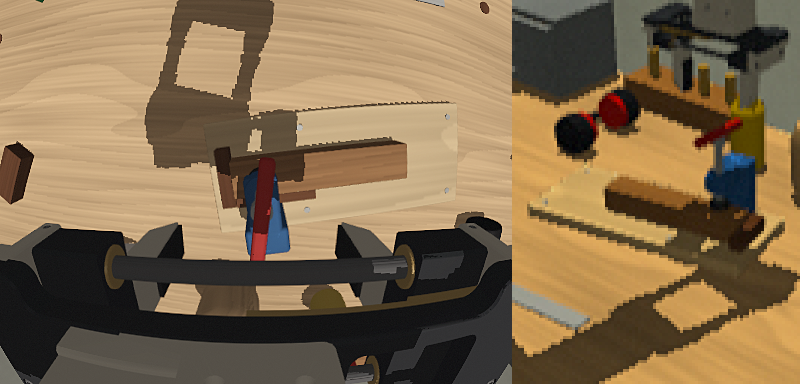

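The wrist view shows the blank on the board from the stop at (222,165) to its free end at (406,160), passing under the screw foot. The red bar runs from (267,160) to (259,260). I enlarge to check the seating.

Run:
```python
from h import *
import pickle
d=pickle.load(open("v5.pkl","rb"));w=d["wrist"][1]
a=cv2.resize(w[95:265,195:465],(810,510),interpolation=cv2.INTER_CUBIC)[:,:800]
a=np.clip(255*(a/255.)**.6,0,255).astype(np.uint8)
save("v6",a)
```

```text
(no output)
```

View pics/v6.png

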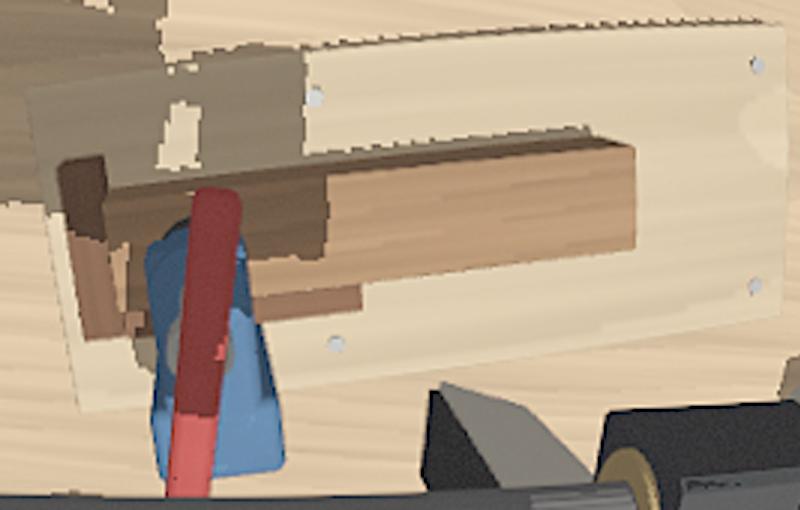

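The blank's end meets the stop at crop (107,190–260) and its side meets the fence at (300,295), with no visible gap. I check with numbers and measure the bar.

Run:
```python
from h import *
import pickle
d=pickle.load(open("v5.pkl","rb"));W=d["wrist"][0]
p=lambda u,v,z:onz(W,195+u/3,95+v/3,z,True)
A,B,C,D=p(781,316,18),p(785,27,18),p(27,88,18),p(80,411,18);print("board",A,B,C,D)
ey=((A-D)+(B-C))[:2];ey/=np.linalg.norm(ey);ex=np.array([ey[1],-ey[0]]);O=(A+B+C+D)[:2]/4-5*ex
print("yaw",np.arctan2(-ey[0],ey[1]),"O",O)
J=lambda q:np.round([(q[:2]-O)@ex,(q[:2]-O)@ey+40],1)
for n,q in dict(bl_end_mx=p(635,146,54),bl_end_px=p(635,249,54),bl_stop_mx=p(107,192,54),fence_end=p(362,284,40),fence_end2=p(362,310,40),stop_mx_in=p(105,157,40),stop_mx_out=p(58,163,40)).items(): print(n,J(q))
for z in(184,):
    e1,e2=p(217,188,z),p(188,497,z);print("bar",e1,e2,np.arctan2(*(e2-e1)[1::-1]))
    e=(e2-e1)/np.linalg.norm(e2-e1);print("centre from -x end",e1+45*e)
print("axis from jig",O-115*ey)
```

```text
board [625.3 262.9  18. ] [481.7 232.   18. ] [ 553.5 -116.9   18. ] [697.6 -87.5  18. ]
yaw 0.20321870998318606 O [584.62788978  71.61588577]
bl_end_mx [-22.1 108.7]
bl_end_px [ 21.7 108.4]
bl_stop_mx [ -26.  -106.8]
fence_end [27.  -9.9]
fence_end2 [ 38.1 -10.7]
stop_mx_in [ -37.7 -107.2]
stop_mx_out [ -37.9 -126.3]
bar [561.5 -40.9 184. ] [643.4 -41.2 184. ] -0.0036629872802347086
centre from -x end [606.49969811 -41.06483406 184.        ]
axis from jig [607.83751711 -41.0176492 ]
```

The blank reads as seated, with its end at about 108.5 (expected 110) and its sides at ±22. The screw axis is at about (607,-41) and the bar yaw is about 0. I take hold of the bar.

carry_out(plan=[{"tx":5,"ty":2,"tz":0,"rx":0,"ry":0,"rz":-0.08},{"tx":0,"ty":0,"tz":-20,"rx":0,"ry":0,"rz":0},{"tx":0,"ty":0,"tz":-25,"rx":0,"ry":0,"rz":0},{"tx":0,"ty":0,"tz":-18,"rx":0,"ry":0,"rz":0},{"tx":0,"ty":0,"tz":-10,"rx":0,"ry":0,"rz":0},{"tx":0,"ty":0,"tz":0,"rx":0,"ry":0,"rz":0},{"tx":0,"ty":0,"tz":0,"rx":0,"ry":0,"rz":0}])

```text
time: 14.3
tool_pos: [607.6, -40.9, 160.5]
tcp_rot: [-3.141, 0.001, -3.138]
contact_force: [-0.3, -0.5, -0.0]
grip_width: 92.0
finger_force: 0.0
```

carry_out(plan=[{"tx":0,"ty":0,"tz":0,"rx":0,"ry":0,"rz":0},{"tx":0,"ty":0,"tz":0,"rx":0,"ry":0,"rz":0},{"tx":0,"ty":0,"tz":0,"rx":0,"ry":0,"rz":0},{"tx":0,"ty":0,"tz":0,"rx":0,"ry":0,"rz":0},{"tx":0,"ty":0,"tz":0,"rx":0,"ry":0,"rz":0},{"tx":0,"ty":0,"tz":0,"rx":0,"ry":0,"rz":0},{"tx":0,"ty":0,"tz":0,"rx":0,"ry":0,"rz":0},{"tx":0,"ty":0,"tz":0,"rx":0,"ry":0,"rz":0},{"tx":0,"ty":0,"tz":0,"rx":0,"ry":0,"rz":0},{"tx":0,"ty":0,"tz":0,"rx":0,"ry":0,"rz":0},{"tx":0,"ty":0,"tz":0,"rx":0,"ry":0,"rz":0}], gripper=1)

```text
time: 15.4
tool_pos: [607.2, -41.0, 159.8]
tcp_rot: [3.141, 0.0, -3.137]
contact_force: [0.1, 0.3, 0.9]
grip_width: 11.7
finger_force: 30.0
```

```bash
cat > s.py <<'E'
from h import *
o=bot.get_obs();print(o["time"],o["tool_pos"].round(1),np.round(o["tcp_rot"],3),"F",np.round(o["contact_force"],1),"M",np.round(o["moment"],3),o["grip_width"].round(1),"j6",o["joint_positions"][5].round(3))
E
python3 s.py
```

```text
Traceback (most recent call last):
  File "s.py", line 2, in <module>
    o=bot.get_obs();print(o["time"],o["tool_pos"].round(1),np.round(o["tcp_rot"],3),"F",np.round(o["contact_force"],1),"M",np.round(o["moment"],3),o["grip_width"].round(1),"j6",o["joint_positions"][5].round(3))
                                                                                                                                                   ^^^^^^^^^^^^^^^^^^^^^
AttributeError: 'float' object has no attribute 'round'
```

carry_out(plan=[{"tx":0,"ty":0,"tz":-0.4,"rx":0,"ry":0,"rz":-0.1},{"tx":0,"ty":0,"tz":-0.4,"rx":0,"ry":0,"rz":-0.1},{"tx":0,"ty":0,"tz":-0.4,"rx":0,"ry":0,"rz":-0.1},{"tx":0,"ty":0,"tz":-0.4,"rx":0,"ry":0,"rz":-0.1},{"tx":0,"ty":0,"tz":-0.4,"rx":0,"ry":0,"rz":-0.1},{"tx":0,"ty":0,"tz":-0.4,"rx":0,"ry":0,"rz":-0.1}])

```text
time: 16.0
tool_pos: [607.3, -40.6, 157.4]
tcp_rot: [3.141, -0.0, 2.542]
contact_force: [0.3, 1.9, 0.3]
grip_width: 12.1
finger_force: 30.0
```

```bash
sed -i 's/o\["grip_width"\].round(1)/round(o["grip_width"],1)/' s.py; python3 s.py
```

```text
16.0 [607.3 -40.6 157.4] [ 3.141 -0.     2.542] F [0.3 1.9 0.3] M [ 0.292 -0.253  0.029] 12.1 j6 -1.164
```

carry_out(plan=[{"tx":0,"ty":0,"tz":-0.4,"rx":0,"ry":0,"rz":-0.1},{"tx":0,"ty":0,"tz":-0.4,"rx":0,"ry":0,"rz":-0.1},{"tx":0,"ty":0,"tz":-0.4,"rx":0,"ry":0,"rz":-0.1}])

```text
time: 16.3
tool_pos: [607.5, -40.4, 156.2]
tcp_rot: [3.14, -0.0, 2.242]
contact_force: [2.2, 2.0, -0.2]
grip_width: 11.9
finger_force: 30.0
```

```bash
python3 s.py
```

```text
16.3 [607.5 -40.4 156.2] [ 3.14  -0.     2.242] F [ 2.2  2.  -0.2] M [ 0.382 -0.411 -0.025] 11.9 j6 -0.864
```

carry_out(plan=[{"tx":0,"ty":0,"tz":-0.4,"rx":0,"ry":0,"rz":-0.1},{"tx":0,"ty":0,"tz":-0.4,"rx":0,"ry":0,"rz":-0.1}])

```text
time: 16.5
tool_pos: [607.6, -40.4, 155.4]
tcp_rot: [3.14, -0.0, 2.042]
contact_force: [2.7, 3.4, -0.7]
grip_width: 11.4
finger_force: 30.0
```

```bash
python3 s.py
```

```text
16.5 [607.6 -40.4 155.4] [ 3.14  -0.     2.042] F [ 2.7  3.4 -0.7] M [ 0.38  -0.438 -0.002] 11.4 j6 -0.664
```

carry_out(plan=[{"tx":0,"ty":0,"tz":-0.4,"rx":0,"ry":0,"rz":-0.1}])

```text
time: 16.6
tool_pos: [607.7, -40.3, 155.0]
tcp_rot: [3.14, -0.001, 1.942]
contact_force: [2.5, 3.7, -0.9]
grip_width: 11.4
finger_force: 30.0
```

```bash
python3 s.py
```

```text
16.6 [607.7 -40.3 155. ] [ 3.140e+00 -1.000e-03  1.942e+00] F [ 2.5  3.7 -0.9] M [ 0.383 -0.457  0.049] 11.4 j6 -0.564
```

carry_out(plan=[{"tx":0,"ty":0,"tz":-0.4,"rx":0,"ry":0,"rz":-0.1},{"tx":0,"ty":0,"tz":-0.4,"rx":0,"ry":0,"rz":-0.1}])

```text
time: 16.8
tool_pos: [607.8, -40.3, 154.2]
tcp_rot: [3.14, -0.001, 1.742]
contact_force: [2.9, 2.6, -0.6]
grip_width: 11.8
finger_force: 30.0
```

```bash
python3 s.py
```

```text
16.8 [607.8 -40.3 154.2] [ 3.140e+00 -1.000e-03  1.742e+00] F [ 2.9  2.6 -0.6] M [ 0.443 -0.535  0.08 ] 11.8 j6 -0.364
```

carry_out(plan=[{"tx":0,"ty":0,"tz":-0.4,"rx":0,"ry":0,"rz":-0.1}])

```text
time: 16.9
tool_pos: [607.9, -40.3, 153.8]
tcp_rot: [3.14, -0.001, 1.642]
contact_force: [3.6, 2.6, -1.0]
grip_width: 11.6
finger_force: 30.0
```

```bash
python3 s.py
```

```text
16.9 [607.9 -40.3 153.8] [ 3.140e+00 -1.000e-03  1.642e+00] F [ 3.6  2.6 -1. ] M [ 0.364 -0.558  0.067] 11.6 j6 -0.264
```

carry_out(plan=[{"tx":0,"ty":0,"tz":-0.4,"rx":0,"ry":0,"rz":-0.1},{"tx":0,"ty":0,"tz":-0.4,"rx":0,"ry":0,"rz":-0.1}])

```text
time: 17.1
tool_pos: [608.1, -40.3, 153.0]
tcp_rot: [3.14, -0.001, 1.442]
contact_force: [3.0, 3.0, -1.1]
grip_width: 11.5
finger_force: 30.0
```

```bash
python3 s.py
```

```text
17.1 [608.1 -40.3 153. ] [ 3.140e+00 -1.000e-03  1.442e+00] F [ 3.   3.  -1.1] M [ 0.4   -0.644  0.08 ] 11.5 j6 -0.064
```

carry_out(plan=[{"tx":0,"ty":0,"tz":-0.4,"rx":0,"ry":0,"rz":-0.1}])

```text
time: 17.2
tool_pos: [608.1, -40.3, 152.6]
tcp_rot: [3.14, -0.001, 1.342]
contact_force: [4.8, 2.9, -2.0]
grip_width: 11.7
finger_force: 30.0
```

```bash
python3 s.py
```

```text
17.2 [608.1 -40.3 152.6] [ 3.140e+00 -1.000e-03  1.342e+00] F [ 4.8  2.9 -2. ] M [ 0.378 -0.671  0.029] 11.7 j6 0.036
```

carry_out(plan=[{"tx":0.3,"ty":0.2,"tz":-0.4,"rx":0,"ry":0,"rz":-0.1},{"tx":0.3,"ty":0.2,"tz":-0.4,"rx":0,"ry":0,"rz":-0.1}])

```text
time: 17.4
tool_pos: [608.3, -40.3, 151.8]
tcp_rot: [3.141, -0.001, 1.142]
contact_force: [0.6, 0.7, 0.5]
grip_width: 11.8
finger_force: 30.0
```

```bash
python3 s.py
```

```text
17.4 [608.3 -40.3 151.8] [ 3.141e+00 -1.000e-03  1.142e+00] F [0.6 0.7 0.5] M [ 0.038 -0.201  0.105] 11.8 j6 0.237
```

carry_out(plan=[{"tx":0.2,"ty":0.2,"tz":-0.4,"rx":0,"ry":0,"rz":-0.1}])

```text
time: 17.5
tool_pos: [608.3, -40.4, 151.5]
tcp_rot: [3.141, -0.0, 1.042]
contact_force: [0.2, -0.3, 1.0]
grip_width: 11.9
finger_force: 30.0
```

```bash
python3 s.py
```

```text
17.5 [608.3 -40.4 151.5] [ 3.141 -0.     1.042] F [ 0.2 -0.3  1. ] M [-0.055 -0.169  0.131] 11.9 j6 0.337
```

carry_out(plan=[{"tx":0,"ty":0,"tz":-0.4,"rx":0,"ry":0,"rz":-0.1}])

```text
time: 17.6
tool_pos: [608.4, -40.4, 151.2]
tcp_rot: [3.14, -0.0, 0.942]
contact_force: [-0.2, -0.3, 0.5]
grip_width: 11.8
finger_force: 30.0
```

```bash
python3 s.py
```

```text
17.6 [608.4 -40.4 151.2] [ 3.14  -0.     0.942] F [-0.2 -0.3  0.5] M [ 0.025 -0.154  0.218] 11.8 j6 0.437
```

carry_out(plan=[{"tx":0,"ty":0,"tz":-0.4,"rx":0,"ry":0,"rz":-0.1}])

```text
time: 17.7
tool_pos: [608.5, -40.5, 151.0]
tcp_rot: [3.14, -0.001, 0.842]
contact_force: [1.3, 0.0, 2.1]
grip_width: 11.8
finger_force: 30.1
```

```bash
python3 s.py
```

```text
17.7 [608.5 -40.5 151. ] [ 3.14e+00 -1.00e-03  8.42e-01] F [1.3 0.  2.1] M [-0.048 -0.163  0.236] 11.8 j6 0.537
```

carry_out(plan=[{"tx":0,"ty":0,"tz":-0.4,"rx":0,"ry":0,"rz":-0.1}])

```text
time: 17.8
tool_pos: [608.6, -40.5, 150.7]
tcp_rot: [3.14, -0.001, 0.742]
contact_force: [0.0, -0.1, 2.8]
grip_width: 11.8
finger_force: 30.1
```

```bash
python3 s.py
```

```text
17.8 [608.6 -40.5 150.7] [ 3.14e+00 -1.00e-03  7.42e-01] F [ 0.  -0.1  2.8] M [-0.062 -0.09   0.321] 11.8 j6 0.637
```

carry_out(plan=[{"tx":0,"ty":0,"tz":-0.4,"rx":0,"ry":0,"rz":-0.1}])

```text
time: 17.9
tool_pos: [608.6, -40.6, 150.4]
tcp_rot: [3.14, -0.001, 0.643]
contact_force: [1.4, -0.6, 3.2]
grip_width: 11.9
finger_force: 30.2
```

```bash
python3 s.py
```

```text
17.9 [608.6 -40.6 150.4] [ 3.14e+00 -1.00e-03  6.43e-01] F [ 1.4 -0.6  3.2] M [-0.09  -0.088  0.398] 11.9 j6 0.736
```

carry_out(plan=[{"tx":0,"ty":0,"tz":-0.4,"rx":0,"ry":0,"rz":-0.1}])

```text
time: 18.0
tool_pos: [608.7, -40.6, 150.1]
tcp_rot: [3.14, -0.001, 0.543]
contact_force: [0.5, -0.9, 3.4]
grip_width: 11.8
finger_force: 30.3
```

```bash
python3 s.py
```

```text
18.0 [608.7 -40.6 150.1] [ 3.14e+00 -1.00e-03  5.43e-01] F [ 0.5 -0.9  3.4] M [-0.085 -0.103  0.463] 11.8 j6 0.836
```

carry_out(plan=[{"tx":0,"ty":0,"tz":-0.2,"rx":0,"ry":0,"rz":-0.05}])

```text
time: 18.1
tool_pos: [608.6, -40.7, 150.0]
tcp_rot: [3.14, -0.001, 0.493]
contact_force: [0.7, -0.0, 3.6]
grip_width: 11.6
finger_force: 30.3
```

```bash
python3 s.py
```

```text
18.1 [608.6 -40.7 150. ] [ 3.14e+00 -1.00e-03  4.93e-01] F [ 0.7 -0.   3.6] M [-0.04  -0.076  0.505] 11.6 j6 0.886
```

Torque is 0.5 N m while turning, which is firm. I let go and rise clear.

carry_out(plan=[{"tx":0,"ty":0,"tz":0,"rx":0,"ry":0,"rz":0},{"tx":0,"ty":0,"tz":0,"rx":0,"ry":0,"rz":0},{"tx":0,"ty":0,"tz":0,"rx":0,"ry":0,"rz":0},{"tx":0,"ty":0,"tz":0,"rx":0,"ry":0,"rz":0},{"tx":0,"ty":0,"tz":0,"rx":0,"ry":0,"rz":0},{"tx":0,"ty":0,"tz":15,"rx":0,"ry":0,"rz":0},{"tx":0,"ty":0,"tz":30,"rx":0,"ry":0,"rz":0},{"tx":0,"ty":0,"tz":40,"rx":0,"ry":0,"rz":0},{"tx":0,"ty":0,"tz":20,"rx":0,"ry":0,"rz":0},{"tx":0,"ty":0,"tz":0,"rx":0,"ry":0,"rz":0},{"tx":0,"ty":0,"tz":0,"rx":0,"ry":0,"rz":0}], gripper=0)

```text
time: 19.2
tool_pos: [607.7, -40.4, 253.6]
tcp_rot: [-3.141, 0.0, 0.496]
contact_force: [0.7, -0.8, -1.2]
grip_width: 90.7
finger_force: 0.0
```

Run:
```python
from h import *
w=bot.capture("wrist");s=bot.capture("side")
save("v7",np.hstack([w,cv2.resize(s[130:258,190:286],(288,384),interpolation=0)]))
```

```text
(no output)
```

View pics/v7.png

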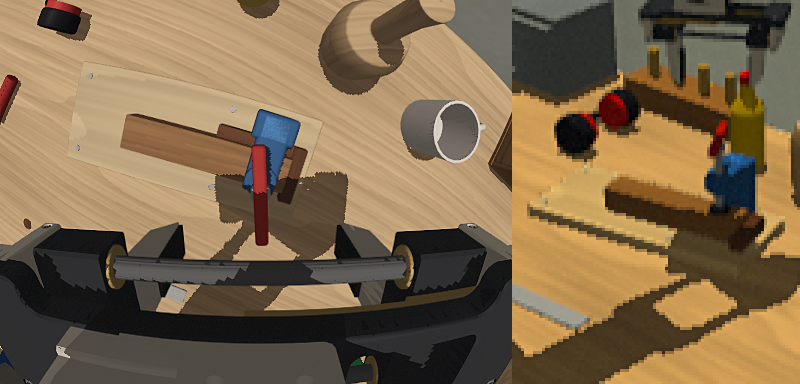

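The blank lies along the fence (235,130) with its end at the stop (292,175), under the screw. The handle at (260,195) is free, the gripper is clear, and the mug and mallet stand upright. I hand it in.

```bash
python3 -c "from plant import bot; print(bot.close_job())"
```

```text
the job is handed in; nothing more can be done
None
```

The blank is seated against the end stop and side fence and clamped at about 0.5 N m, the handle is released with the gripper clear, no other item on the bench was touched, and the job is handed in (no verdict shown).

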